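# Clear the die carriage of the eyelet press

### The job

Empty the eyelet press's sliding die carriage: slide each well that holds a die block over the ejector, raise the block with the see-saw paddle, lift it out and lay it in the grey tray, all blocks side by side on the tray's floor, none stacked. Lower the ejector every time before you slide the carriage again, and have a well lined up with the ejector before raising it. When every block is in the tray, leave the ejector down and the carriage pushed back to its home stop, and do not disturb the tape dispenser, the bottle or the pattern weight.

Things in the scene. Friction and masses are not known exactly. Their poses are not given: they have to be found in the camera images.
- bed: Fixed bed of the die station: cream-white base plate 190 x 470 x 12 mm, two dark rails, a stop block (70 mm high) at each y end. Origin on the table straight under the ejector pin; y is the slide direction (roughly the robot's left), z up. The paddle stands on its front (-x) part; a black line marks y = 0, where a well must stand to be ejected.
- station (a point): The point on the ejector's vertical axis at the height of the carriage's top face (85 mm above the table; bed frame 0, 0, 85 mm). A well is lined up when its point well_x is here; 8 mm either way along the slide is the most that the pin has room for.
- carriage (a joint): Slide of the die carriage in m: 0 = home, at the bed's -y stop; grows towards +y, to 0.186. Well a is over the ejector at 0.178, b at 0.110, c at 0.042. Friction (2.5 N) holds it. Grey block 105 x 240 x 35 mm, top 85 mm above the table, three wells 68 mm apart along y, each 67 x 53 mm (x, y), 30 mm deep, with a 51 x 41 mm ejector hole in the floor.
- handle (a point): Centre of the top of the carriage's black upright handle: a plate 34 mm (x) by 14 mm (y) standing 48 mm high on the carriage's far (+x) side, 80 mm in +x from the middle of the carriage; top 133 mm above the table, the upper 48 mm free to pinch across y. Moves with the carriage.
- well_a (a point): Centre of the mouth of the well at the carriage's -y end, level with the carriage's top.
- well_b (a point): Centre of the mouth of the middle well, level with the carriage's top.
- well_c (a point): Centre of the mouth of the well at the carriage's +y end, level with the carriage's top.
- ejector (a joint): Height of the steel ejector pin (40 x 24 mm, x by y) in m: 0 = down, clear under the carriage; 0.033 = fully up, when it has come through the hole in the well's floor and lifted the die 26 mm, so that 26 of its 30 mm stand above the carriage. Coupled to the paddle (0.066 m per rad) and stays where it is left.
- paddle (a joint): Angle in rad of the see-saw paddle in front of the carriage (pivot 112 mm in -x from the ejector, 46 mm above the table, axis along x): 0 = ejector down, raise pad up; 0.5 = ejector fully up, raise pad down. Friction holds it anywhere; pressing a pad takes about 6 to 10 N.
- raise_pad (a point): Centre of the top of the paddle's rubber pad on the +y side (34 x 36 mm). Press it down from about 67 mm to about 33 mm above the table to raise the ejector. Moves with the paddle.
- lower_pad (a point): Centre of the top of the paddle's rubber pad on the -y side (34 x 36 mm). Press it down from about 67 mm to about 33 mm above the table to lower the ejector again. Moves with the paddle.
- die_a: Die block of bright aluminium 64 x 50 x 30 mm (x, y, z), about 0.26 kg, with a round dark and brass face on top; origin at the centre of its underside. It starts in well_a, lying flat and flush with the carriage's top, so that it cannot be gripped until it is raised; it may be absent (None at the start).
- die_b: Die block of bright aluminium 64 x 50 x 30 mm (x, y, z), about 0.26 kg, with a round dark and brass face on top; origin at the centre of its underside. It starts in well_b, lying flat and flush with the carriage's top, so that it cannot be gripped until it is raised; it may be absent (None at the start).
- die_c: Die block of bright aluminium 64 x 50 x 30 mm (x, y, z), about 0.26 kg, with a round dark and brass face on top; origin at the centre of its underside. It starts in well_c, lying flat and flush with the carriage's top, so that it cannot be gripped until it is raised; it may be absent (None at the start).
- tray: Loose open grey plastic tray 280 x 170 mm (x, y), 26 mm high, walls and floor 5 mm thick, 0.9 kg; origin at the centre of its underside, inside 270 x 160 mm. Stands on the table on the robot's left.
- dispenser: Red desk tape dispenser 65 x 150 x 98 mm, loose, on the far side of the table; origin under its centre. Leave alone.
- bottle: Clear drinks bottle with green cap, 64 mm across, 190 mm high, loose, far side of the table; origin under its centre. Leave alone.
- weight: Round dark steel pattern weight with a knob, 84 mm across, 56 mm high, loose, far left of the table; origin under its centre. Leave alone.
Not all that is in view belongs to the job. Leave any green or turquoise look-alike of the die_b alone.

How it is judged:
On the way, in this order (a step that is already met when the one before it is completed fails the run):
1. a die block has been pushed up out of its well (z of any of die_a, die_b, die_c in the frame of station above -0.012 m), for 0.2 s.
2. every die block lies in the tray (x of die_a in the frame of tray between -0.12 and 0.12 m and y of die_a in the frame of tray between -0.062 and 0.062 m and z of die_a in the frame of tray between -0.005 and 0.032 m and x of die_b in the frame of tray between -0.12 and 0.12 m and y of die_b in the frame of tray between -0.062 and 0.062 m and z of die_b in the frame of tray between -0.005 and 0.032 m and x of die_c in the frame of tray between -0.12 and 0.12 m and y of die_c in the frame of tray between -0.062 and 0.062 m and z of die_c in the frame of tray between -0.005 and 0.032 m and linear speed of each of die_a, die_b, die_c below 0.03 m/s), for 0.2 s.
3. the ejector is down and the carriage is home (value of joint carriage below 0.007 m and value of joint ejector below 0.004 m), for 0.2 s.
At the end, for the whole second after the job is handed in: Every die block rests on the tray's floor (origin within 120 mm in x, 62 mm in y of the tray's centre, under 32 mm above its underside: not stacked or on end); tray flat; carriage within 7 mm of home; ejector pin within 4 mm of fully down (all of step 2 and all of step 3 and angle between tray's own z axis and vertical below 0.1 rad and linear speed of tray below 0.03 m/s); the robot touches nothing.
It fails at once if the ejector is up (more than 8 mm) while no well is lined up with it (carriage more than 8 mm off every well's mark) (value of joint ejector above 0.008 m and (value of joint carriage below 0.17 m or value of joint carriage above 0.186 m) and (value of joint carriage below 0.102 m or value of joint carriage above 0.118 m) and (value of joint carriage below 0.034 m or value of joint carriage above 0.05 m)).
It fails at once if the tape dispenser, the bottle or the pattern weight has been moved more than 40 mm (distance of any of dispenser, bottle, weight from where it was at the start of the episode above 0.04 m).
Of die_a, die_b, die_c only 2 to 3 are there at a start; the rules pass over those that are not, and their reading is None.
At some moment in a run one of tray may be knocked a few centimetres aside while the robot is not near it.
Once in a run the grip may slacken for a moment while it holds something.
It also fails if it takes over 210 s, if anything falls off the work surface, if the arm or the gripper's body presses on something with over 40 N, if the wrist force passes 120 N, or if a joint passes its speed limit or range.

### The arm

A 6-joint arm with a two-finger parallel gripper is mounted at the origin on the work surface. World frame = base frame: x ahead of the robot, y to its left, z up, the work surface at z = 0. Lengths are in m, angles in rad, forces in N, time in s.
With the tool pointing down it reaches from about 0.25 to 0.725 m from the base axis. Payload 4 kg.
Tool frame: the origin (TCP) lies on the centre line of the jaws, within the pads' length; the fingertips stand 14 mm ahead of it and the grasp point (between the pads) lies 5 mm behind it; z points along the fingers, x is the direction in which the jaws open and shut, and the axes are right-handed (so a half turn about z gives the same grasp; the last joint's range is limited). The gripper opens to 85 mm and grips with 20 to 120 N. Pads are 22 mm wide; open, the fingers measure 114 mm over their backs; the gripper's body (76 mm by 85 mm) begins 54 mm behind the grasp point. The pads swing forward as they close: fully open they stand 13 mm farther back than shut.
Start: joints at [1.274, 0.241, 0.005, 1.335, 0, 1.571], TCP at [0.146, 0.478, 0.245] pointing down, gripper open.
Joint ranges: [-2.72, 2.72], [-1.05, 1.87], [-1.09, 1.28], [-1.99, 2.15], [-1.42, 1.44], [-3.14, 3.14]. Speed limits (rad/s): [2.79, 2.79, 3.14, 3.14, 3.14, 3.14].

### API

Orientations are given as a unit quaternion [x, y, z, w].
In Python, from workcell import bot gives the robot as it stands.
- The arm moves only by the tool play_rows, never from a script. Its argument "motion" is a list of rows, each an object with "fingers": the closure, from -1 (fully open) to 1 (shut), so that 0 is half open; "translation": the shift along the tool's x, y, z in cm, a list of three; "roll": the turn about the tool's z in degrees. A call has 1 to 20 rows; each row is the pose to reach, as a shift and turn from the pose commanded when the call began, along the tool's axes at that moment; what a row does not reach only later rows make up. A row lasts 1/12 s, in which the tool goes at most 41.7 mm and 7.16 degrees, less where a joint would pass 70% of its speed; a pose out of reach is approached as far as the arm can. A call with a gripper value outside its range is refused whole. The fingers move at their own pace and stop on an object; the grip force is fixed at half the most. Time passes only in rows, so rows that repeat a pose let the fingers close. It gives the time, the measured TCP pose, the force and the opening at its end, in the units of the state.
- bot.get_obs(): the state, without advancing time (a new reading comes with each control period).
- bot.camera(name): name is "scene" or "top" or "wrist"; returns a dict with "pixels" (420x560x3 uint8, red, green, blue), "intrinsics" (3x3 intrinsics, pixels), "world_to_cam" (4x4, takes a point from world to camera coordinates). Camera axes: x right, y down, z forward; pixel columns grow to the right and rows downward; lengths in m; the calibration is good to about 2 mm. A picture is of the moment at which its call begins. There is no depth.
- bot.job_done(): hands the job in, once; it reports no verdict.
The state is a dict: "clock": time; "joint_pos": joint angles; "joint_vel": joint speeds; "tau": joint torques, N m; "eef_pos": TCP position; "tool_rot": TCP orientation; "ft_force": force on the tool from outside, world axes, zero at the start; "ft_torque": the same for the moment, N m; "grip_width": finger opening in m.
Only numpy, scipy, OpenCV 4.12 (cv2) and the standard library are available. Lean on these libraries where they do the work, as an engineer would, in place of code of your own. Each camera call takes 0.05 s, during which the arm holds its last target. There are 200 camera calls.

## Working session

There is one attempt and no reset: what is moved stays moved. The work goes in short steps, Python scripts to look and compute and a tool call to move; the robot and the scene stay as the last step left them, time stands still between calls to the robot, and variables do not carry over. Pictures are saved under pics/ and viewed, about 12 in all and at most 16, crops included, and the job is handed in when it is done.

Besides the shell and the picture viewer there is one more tool, called after "Call:" as a command line: name --argument value ..., lists and objects as JSON in quotes. play_rows: Moves the arm, as the interface text tells. Its arguments: {"type":"object","properties":{"motion":{"type":"array","items":{"type":"object","properties":{"fingers":{"type":"number"},"translation":{"type":"array","items":{"type":"number"}},"roll":{"type":"number"}}}}},"required":["motion"]}

```bash
ls; mkdir -p pics; cat > h.py <<'E'
import numpy as np, cv2
from workcell import bot
def cam(n,f=None):
    c=bot.camera(n)
    if f: cv2.imwrite('pics/'+f,cv2.cvtColor(c['pixels'],cv2.COLOR_RGB2BGR))
    return c
def pw(c,u,v,z):
    K=np.array(c['intrinsics']);T=np.array(c['world_to_cam']);R=T[:3,:3]
    d=R.T@np.linalg.inv(K)@np.array([u,v,1.]);o=-R.T@T[:3,3]
    return o+d*(z-o[2])/d[2]
def wp(c,p):
    K=np.array(c['intrinsics']);T=np.array(c['world_to_cam'])
    q=K@(T[:3,:3]@np.array(p)+T[:3,3]);return q[:2]/q[2]
E
python3 - <<'E'
from h import *
for n in ['top','scene']:
    c=cam(n,n+'1.png');print(n,np.round(c['world_to_cam'],3).tolist(),np.round(c['intrinsics'],1).tolist())
    np.savez(n+'.npz',**{k:np.array(v) for k,v in c.items()})
print(bot.get_obs())
E
```

```text
pics
top [[0.009, -1.0, 0.006, -0.054], [-0.989, -0.01, -0.148, 0.563], [0.148, -0.005, -0.989, 1.297], [0.0, 0.0, 0.0, 1.0]] [[455.5, 0.0, 280.2], [0.0, 455.5, 204.4], [0.0, 0.0, 1.0]]
scene [[0.206, 0.978, 0.019, -0.077], [0.657, -0.124, -0.743, -0.295], [-0.725, 0.166, -0.669, 1.794], [0.0, 0.0, 0.0, 1.0]] [[501.1, 0.0, 276.8], [0.0, 501.1, 206.1], [0.0, 0.0, 1.0]]
{'clock': 0.1, 'joint_pos': array([1.27401069e+00, 2.41326660e-01, 3.87381146e-03, 1.33516728e+00,
       2.13421377e-05, 1.57081564e+00]), 'joint_vel': array([-0.00137452, -0.00271381,  0.00429245, -0.00094917, -0.00034556,
       -0.00037819]), 'tau': array([ 4.54291539e-04, -3.73137259e+01,  2.53010327e+01,  1.08609165e-02,
        5.84024929e-05, -1.22048323e-06]), 'eef_pos': array([0.14606609, 0.47764568, 0.24451308]), 'tool_rot': array([ 8.03885967e-01,  5.94782750e-01, -7.39402193e-04,  5.33819777e-04]), 'ft_force': array([ 0.1508468 ,  0.24706963, -0.8925465 ]), 'ft_torque': array([ 0.05486696,  0.06515493, -0.07672938]), 'grip_width': 0.08552559366421286}
```

View pics/top1.png

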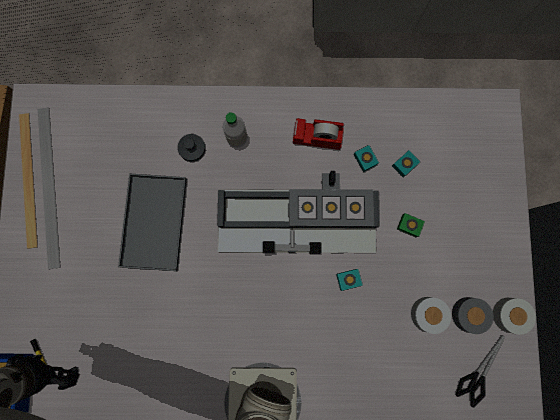

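View pics/scene1.png

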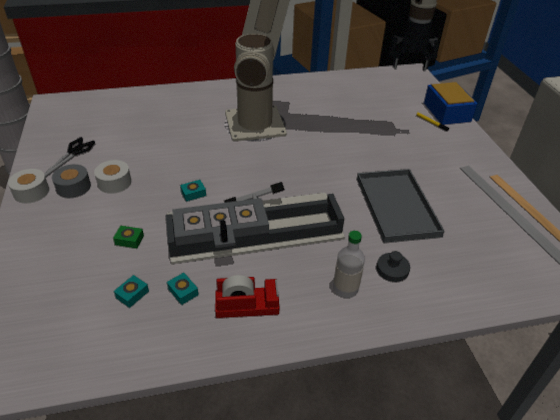

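All three wells hold a die (top view: c at about 307,207, b at 331,207, a at 355,207). Lookalikes to leave alone: teal at (366,157), (406,163) and (349,280), green at (411,225). Next, a close crop to measure the station and check this choice.

```bash
python3 - <<'E'
from h import *
c=dict(np.load('top.npz'))
im=cv2.cvtColor(c['pixels'],cv2.COLOR_RGB2BGR)
a=cv2.resize(im[165:265,210:390],None,fx=4.4,fy=4.4,interpolation=cv2.INTER_CUBIC)
a=cv2.convertScaleAbs(a,alpha=1.6)
cv2.imwrite('pics/crop1.png',a)
# tray mask
g=im.astype(int); hsv=cv2.cvtColor(im,cv2.COLOR_BGR2HSV)
m=(cv2.GaussianBlur(im,(3,3),0).max(2)<100).astype('uint8')
m[:,:110]=0;m[:,195:]=0;m[:165]=0;m[280:]=0
cs,_=cv2.findContours(m,0,2);k=max(cs,key=cv2.contourArea)
r=cv2.minAreaRect(k);print(r,[np.round(pw(c,*p,0.02),3) for p in cv2.boxPoints(r)], pw(c,*r[0],.02))
E
```

```text
((152.46408081054688, 222.33544921875), (61.43410873413086, 97.79740905761719), 6.115502834320068) [array([0.375, 0.427, 0.02 ]), array([0.666, 0.414, 0.02 ]), array([0.647, 0.229, 0.02 ]), array([0.358, 0.248, 0.02 ])] [0.50921016 0.32989715 0.02      ]
```

View pics/crop1.png

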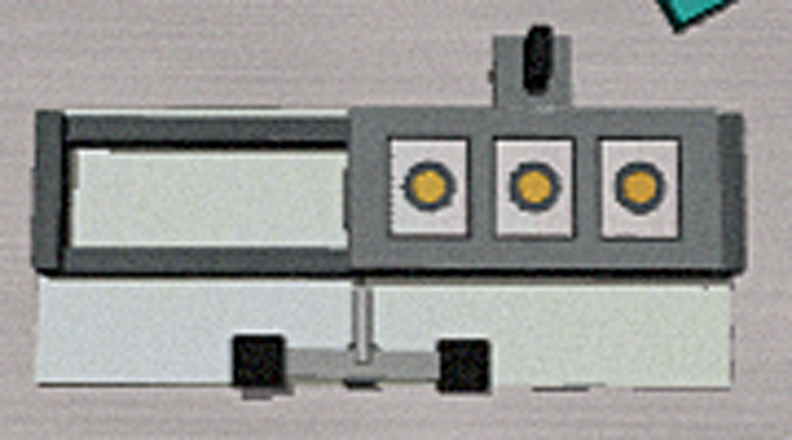

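The crop shows the three bright aluminium dies with brass centres at crop (429,186), (534,186) and (639,186). It also shows the handle (537,60) and the pads (259,361) and (464,365). I'll localise them and fit the bed frame.

```bash
python3 - <<'E'
from h import *
c=dict(np.load('top.npz'))
f=lambda x,y,z:pw(c,210+(x+.5)/4.4-.5,165+(y+.5)/4.4-.5,z)
P={}
for n,x,y,z in [('c',429,186,.085),('b',534,186,.085),('a',639,186,.085),('handle_top_ctr',538,58,.131),('padL_raise',259,361,.067),('padR_lower',464,365,.05),('base_l',38,384,.012),('base_r',732,384,.012),('pivot bar',362,340,.05),
 ('stopL-in top',64,110,.07),('stop L outer bottom',35,272,.07),('stopR outer bottom',744,272,.07),('carr TL',350,107,.085),('carr BL',350,268,.085)]:
    P[n]=f(x,y,z);print(n,np.round(P[n],4))
d=P['c']-P['a'];th=np.arctan2(-d[0],d[1]);print('pitch',np.linalg.norm(d)/2,'yaw',th)
R=np.array([[np.cos(th),-np.sin(th)],[np.sin(th),np.cos(th)]])
# at home, b is at bed y=-0.110
o=P['b'][:2]-R@[0,-.110];print('station',o)
for n,p in dict(handle=(.08,-.110),raise_=(-.112,.07),lower=(-.112,-.07),piv=(-.112,0)).items():print(n,o+R@p)
for n in P: print(n, np.round(R.T@(P[n][:2]-o),4))
s=dict(np.load('scene.npz'))
for x,y,z in [(194,220.5,.085),(220,217,.085),(246,214,.085)]: print(pw(s,x,y,z))
E
```

```text
c [ 0.5508 -0.1245  0.085 ]
b [ 0.5515 -0.1924  0.085 ]
a [ 0.5522 -0.2603  0.085 ]
handle_top_ctr [ 0.6262 -0.1901  0.131 ]
padL_raise [ 0.438  -0.0159  0.067 ]
padR_lower [ 0.4376 -0.1498  0.05  ]
base_l [0.4242 0.1335 0.012 ]
base_r [ 0.4287 -0.3335  0.012 ]
pivot bar [ 0.4533 -0.0829  0.05  ]
stopL-in top [0.6009 0.1142 0.07  ]
stop L outer bottom [0.494  0.1301 0.07  ]
stopR outer bottom [ 0.4986 -0.3304  0.07  ]
carr TL [ 0.6021 -0.0732  0.085 ]
carr BL [ 0.4971 -0.0738  0.085 ]
pitch 0.06789720983875605 yaw 0.010217643136588015
station [ 0.55034545 -0.08240191]
handle [ 0.6314652  -0.19157877]
raise_ [ 0.43763608 -0.01354992]
lower [ 0.43906652 -0.15354261]
piv [ 0.4383513  -0.08354627]
c [-0.     -0.0421]
b [-0.   -0.11]
a [-0.     -0.1779]
handle_top_ctr [ 0.0747 -0.1084]
padL_raise [-0.1117  0.0677]
padR_lower [-0.1134 -0.0662]
base_l [-0.1239  0.2172]
base_r [-0.1242 -0.2498]
pivot bar [-0.097   0.0005]
stopL-in top [0.0526 0.1961]
stop L outer bottom [-0.0542  0.213 ]
stopR outer bottom [-0.0543 -0.2474]
carr TL [0.0518 0.0087]
carr BL [-0.0532  0.0091]
[ 0.55243704 -0.25825461  0.085     ]
[ 0.551792   -0.19081602  0.085     ]
[ 0.55304263 -0.12246204  0.085     ]
```

Call:
play_rows --motion '[{"translation":[-24.8,33.0,0],"roll":-9,"fingers":0},{"translation":[-24.8,33.0,0],"roll":-9,"fingers":0},{"translation":[-24.8,33.0,0],"roll":-9,"fingers":0},{"translation":[-24.8,33.0,0],"roll":-9,"fingers":0},{"translation":[-24.8,33.0,0],"roll":-9,"fingers":0},{"translation":[-24.8,33.0,0],"roll":-9,"fingers":0},{"translation":[-24.8,33.0,0],"roll":-9,"fingers":0},{"translation":[-24.8,33.0,0],"roll":-9,"fingers":0},{"translation":[-49.7,66.0,0],"roll":-17.6,"fingers":0},{"translation":[-49.7,66.0,0],"roll":-17.6,"fingers":0},{"translation":[-49.7,66.0,0],"roll":-17.6,"fingers":0},{"translation":[-49.7,66.0,0],"roll":-17.6,"fingers":0},{"translation":[-49.7,66.0,0],"roll":-17.6,"fingers":0},{"translation":[-49.7,66.0,0],"roll":-17.6,"fingers":0},{"translation":[-49.7,66.0,0],"roll":-17.6,"fingers":0},{"translation":[-49.7,66.0,0],"roll":-17.6,"fingers":0},{"translation":[-49.7,66.0,0],"roll":-17.6,"fingers":0},{"translation":[-49.7,66.0,0],"roll":-17.6,"fingers":0},{"translation":[-49.7,66.0,0],"roll":-17.6,"fingers":0},{"translation":[-49.7,66.0,0],"roll":-17.6,"fingers":0}]'

```text
clock: 1.77
eef_pos: [0.6305, -0.1892, 0.2446]
tool_rot: [0.704, 0.711, -0.0, -0.0]
ft_force: [1.4, 0.7, -0.5]
grip_width: 0.0426
```

```bash
python3 - <<'E'
from h import *
c=cam('wrist','w1.png');print(np.round(c['world_to_cam'],3).tolist())
o=bot.get_obs();print(o['eef_pos'],o['tool_rot'],o['joint_pos'])
for n,p in dict(handle=(.6324,-.1904,.133),a=(.553,-.259,.085),b=(.552,-.1912,.085),c=(.5515,-.1235,.085)).items():print(n,wp(c,p))
E
```

```text
[[-0.01, 1.0, 0.001, 0.196], [0.955, 0.009, 0.298, -0.638], [0.298, 0.005, -0.955, 0.193], [0.0, 0.0, 0.0, 1.0]]
[ 0.63429233 -0.19611623  0.24061362] [ 0.70550337  0.70870415 -0.00156249  0.00098774] [-0.29825856  0.58607559  0.51410598  1.49853549 -0.00368555 -0.3027857 ]
handle [277.47634247 216.62576303]
a [192.00614986 101.75768774]
b [277.56355099 101.3672408 ]
c [362.93838482 101.6373324 ]
```

View pics/w1.png

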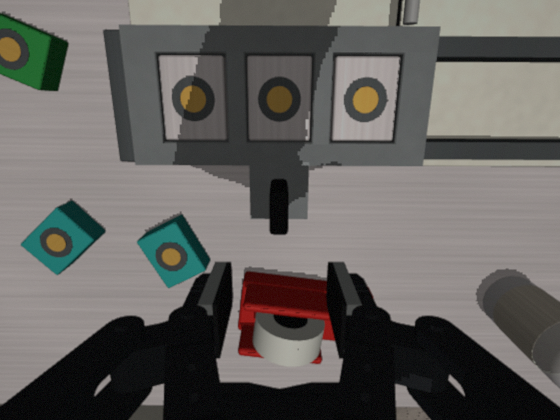

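The wrist view agrees with the top view to about 2 mm (wells at (193,99), (279,99), (366,99), handle at about (279,190)). I'll descend partway onto the handle.

Call:
play_rows --motion '[{"translation":[0,0,3],"roll":0,"fingers":0},{"translation":[0,0,6],"roll":0,"fingers":0},{"translation":[0,0,8],"roll":0,"fingers":0},{"translation":[0,0,8],"roll":0,"fingers":0},{"translation":[0,0,8],"roll":0,"fingers":0}]'

```text
clock: 2.23
eef_pos: [0.6286, -0.1868, 0.1635]
tool_rot: [0.703, 0.711, -0.001, -0.002]
ft_force: [0.5, -0.0, 1.7]
grip_width: 0.0427
```

```bash
python3 - <<'E'
from h import *
o=bot.get_obs();print(o['clock'],o['eef_pos'],o['tool_rot'],o['ft_force'])
E
```

```text
2.2333 [ 0.62864906 -0.18682609  0.1635273 ] [ 0.70341975  0.71077094 -0.00107865 -0.00204068] [ 0.48483947 -0.00252771  1.70895584]
```

Call:
play_rows --motion '[{"translation":[0,0,1],"roll":0,"fingers":0},{"translation":[0,0,3],"roll":0,"fingers":0},{"translation":[0,0,5.0],"roll":0,"fingers":0},{"translation":[0,0,5.0],"roll":0,"fingers":0},{"translation":[0,0,5.0],"roll":0,"fingers":0},{"translation":[0,0,5.0],"roll":0,"fingers":0},{"translation":[0,0,5.0],"roll":0,"fingers":1},{"translation":[0,0,5.0],"roll":0,"fingers":1},{"translation":[0,0,5.0],"roll":0,"fingers":1},{"translation":[0,0,5.0],"roll":0,"fingers":1},{"translation":[0,0,5.0],"roll":0,"fingers":1},{"translation":[0,0,5.0],"roll":0,"fingers":1}]'

```text
clock: 3.23
eef_pos: [0.6311, -0.1881, 0.1175]
tool_rot: [0.704, 0.711, 0.001, 0.002]
ft_force: [-1.4, -0.9, 5.8]
grip_width: 0.0132
```

Call:
play_rows --motion '[{"translation":[0.7,0,0],"roll":0,"fingers":1},{"translation":[1.4,0,0],"roll":0,"fingers":1},{"translation":[2.1,0,0],"roll":0,"fingers":1},{"translation":[2.8,0,0],"roll":0,"fingers":1},{"translation":[3.5,0,0],"roll":0,"fingers":1},{"translation":[4.2,0,0],"roll":0,"fingers":1},{"translation":[4.2,0,0],"roll":0,"fingers":1},{"translation":[4.2,0,0],"roll":0,"fingers":1},{"translation":[4.2,0,0],"roll":0,"fingers":1},{"translation":[4.2,0,0],"roll":0,"fingers":1},{"translation":[4.2,0,0],"roll":0,"fingers":1}]'

```text
clock: 4.15
eef_pos: [0.6309, -0.1446, 0.1175]
tool_rot: [0.703, 0.711, 0.002, 0.001]
ft_force: [-0.0, 3.2, 6.3]
grip_width: 0.013
```

```bash
python3 - <<'E'
from h import *
c=cam('top','top2.png');np.savez('top2.npz',**{k:np.array(v) for k,v in c.items()})
im=cv2.cvtColor(c['pixels'],cv2.COLOR_RGB2BGR)
a=cv2.resize(im[165:265,210:390],None,fx=4.4,fy=4.4,interpolation=cv2.INTER_CUBIC)
cv2.imwrite('pics/crop2.png',cv2.convertScaleAbs(a,alpha=1.6))
def blobs(c,z=.085):
    h=cv2.cvtColor(c['pixels'],cv2.COLOR_RGB2HSV)
    m=cv2.inRange(h,(12,110,60),(30,255,255));m[:165]=0;m[265:]=0;m[:,:210]=0;m[:,390:]=0
    n,l,s,ct=cv2.connectedComponentsWithStats(m)
    return [(s[i,4],np.round(ct[i],1),np.round(pw(c,*ct[i],z),4)) for i in range(1,n) if s[i,4]>8]
print(*blobs(dict(np.load('top.npz'))),sep='\n');print(*blobs(c),sep='\n')
for _ in range(3): print(bot.get_obs()['eef_pos'])
E
```

```text
(np.int32(39), array([307. , 206.9]), array([ 0.5508, -0.1241,  0.085 ]))
(np.int32(41), array([331., 207.]), array([ 0.5511, -0.1925,  0.085 ]))
(np.int32(41), array([354.9, 207.1]), array([ 0.5515, -0.2604,  0.085 ]))

[ 0.63085391 -0.14458702  0.1174625 ]
[ 0.63085391 -0.14458702  0.1174625 ]
[ 0.63085391 -0.14458702  0.1174625 ]
```

Call:
play_rows --motion '[{"translation":[0,0,0],"roll":0,"fingers":0},{"translation":[0,0,0],"roll":0,"fingers":0},{"translation":[0,0,0],"roll":0,"fingers":0},{"translation":[0,0,0],"roll":0,"fingers":0},{"translation":[0,0,-3],"roll":0,"fingers":0},{"translation":[0,0,-6],"roll":0,"fingers":0},{"translation":[0,-4,-8],"roll":0,"fingers":0.5},{"translation":[0,-8,-10],"roll":0,"fingers":1},{"translation":[0,-8,-10],"roll":0,"fingers":1},{"translation":[0,-8,-10],"roll":0,"fingers":1},{"translation":[0,-8,-10],"roll":0,"fingers":1}]'

```text
clock: 5.12
eef_pos: [0.5499, -0.1464, 0.2157]
tool_rot: [0.704, 0.711, 0.0, 0.001]
ft_force: [0.5, 0.0, -0.4]
grip_width: -0.0002
```

```bash
cat >> h.py <<'E'
def blobs(c,z=.085,amin=20):
    h=cv2.cvtColor(c['pixels'],cv2.COLOR_RGB2HSV)
    m=cv2.inRange(h,(12,110,60),(30,255,255))
    n,l,s,ct=cv2.connectedComponentsWithStats(m)
    return [(int(s[i,4]),np.round(ct[i],1),np.round(pw(c,*ct[i],z),4)) for i in range(1,n) if s[i,4]>amin]
E
python3 - <<'E'
from h import *
c=cam('wrist','w2.png')
print(*blobs(c),sep='\n')
o=bot.get_obs();print(o['clock'],o['eef_pos'])
s=cam('scene','s2.png');print(*blobs(s,amin=15),sep='\n')
E
```

```text
(513, array([193.5, 206.3]), array([ 0.5505, -0.2133,  0.085 ]))
(513, array([281. , 206.7]), array([ 0.5502, -0.145 ,  0.085 ]))
(515, array([368.5, 207.1]), array([ 0.5498, -0.0767,  0.085 ]))
(260, array([ 12.3, 322.9]), array([ 0.6582, -0.3779,  0.085 ]))
(240, array([128.8, 335.9]), array([ 0.6706, -0.278 ,  0.085 ]))
5.1667 [ 0.55015115 -0.14626638  0.21488391]
(295, array([ 6.1, 21.5]), array([-0.878 , -0.9604,  0.085 ]))
(116, array([332. ,  32.3]), array([-0.5317,  0.4367,  0.085 ]))
(2427, array([465.8,  26.3]), array([-0.4971,  1.0588,  0.085 ]))
(163, array([307.3,   8.3]), array([-0.8213,  0.3996,  0.085 ]))
(1839, array([364. ,  38.9]), array([-0.4432,  0.5531,  0.085 ]))
(544, array([23.2, 70.5]), array([-0.3828, -0.8145,  0.085 ]))
(541, array([452.3,  92.5]), array([0.0527, 0.717 , 0.085 ]))
(99, array([427.7, 118.9]), array([0.2031, 0.5519, 0.085 ]))
(118, array([111.3, 169.3]), array([ 0.2935, -0.4734,  0.085 ]))
(129, array([ 69.1, 173.9]), array([ 0.294 , -0.5896,  0.085 ]))
(131, array([ 26. , 178.5]), array([ 0.2938, -0.7052,  0.085 ]))
(602, array([527.1, 206.5]), array([0.6653, 0.6311, 0.085 ]))
(28, array([192.3, 186.1]), array([ 0.4123, -0.2509,  0.085 ]))
(37, array([262.3, 210.6]), array([ 0.5479, -0.078 ,  0.085 ]))
(20, array([236.6, 213.8]), array([ 0.5477, -0.1467,  0.085 ]))
(28, array([210.5, 217.8]), array([ 0.5503, -0.2153,  0.085 ]))
(35, array([127.2, 232.6]), array([ 0.5654, -0.4259,  0.085 ]))
(47, array([181.5, 284.1]), array([ 0.7567, -0.3041,  0.085 ]))
(50, array([130.1, 286.9]), array([ 0.7428, -0.418 ,  0.085 ]))
```

View pics/w2.png

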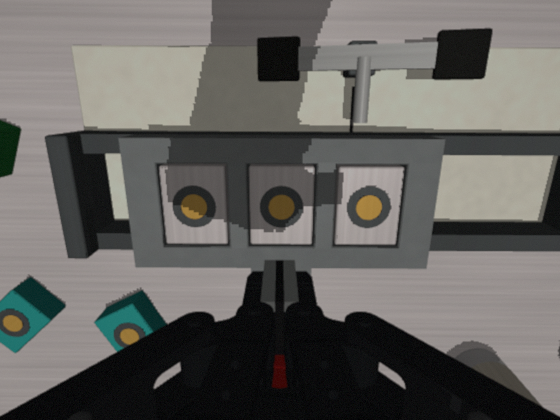

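The wrist view shows the carriage moved so that die c (368,207) is close to the black y=0 line (352,100). I'll check the offset and the pad positions.

```bash
python3 - <<'E'
from h import *
c=bot.camera('wrist')
print('line',pw(c,352,115,.012),'post',pw(c,362,95,.046),'c',pw(c,368.5,207,.085))
print('raise',pw(c,465,53,.067),'lower',pw(c,279,57,.033))
print('stops L inner', pw(c,100,215,.07),pw(c,550,200,.07))
E
```

```text
line [ 0.48276882 -0.07974492  0.012     ] post [ 0.46606623 -0.07970554  0.046     ] c [ 0.54939458 -0.07674908  0.085     ]
raise [ 0.43669928 -0.01160798  0.067     ] lower [ 0.43689245 -0.14746322  0.033     ]
stops L inner [ 0.56304044 -0.29421659  0.07      ] [0.54628225 0.0752643  0.07      ]
```

Call:
play_rows --motion '[{"translation":[3.4,-2.8,0],"roll":0,"fingers":1},{"translation":[6.8,-5.6,0],"roll":0,"fingers":1},{"translation":[10.2,-8.4,0],"roll":0,"fingers":1},{"translation":[13.5,-11.2,0],"roll":0,"fingers":1},{"translation":[13.5,-11.2,3],"roll":0,"fingers":1},{"translation":[13.5,-11.2,6],"roll":0,"fingers":1},{"translation":[13.5,-11.2,9],"roll":0,"fingers":1},{"translation":[13.5,-11.2,11],"roll":0,"fingers":1},{"translation":[13.5,-11.2,12.5],"roll":0,"fingers":1},{"translation":[13.5,-11.2,13.2],"roll":0,"fingers":1},{"translation":[13.5,-11.2,13.9],"roll":0,"fingers":1},{"translation":[13.5,-11.2,14.6],"roll":0,"fingers":1},{"translation":[13.5,-11.2,15.3],"roll":0,"fingers":1},{"translation":[13.5,-11.2,15.8],"roll":0,"fingers":1},{"translation":[13.5,-11.2,15.8],"roll":0,"fingers":1}]'

```text
clock: 6.52
eef_pos: [0.4367, -0.0112, 0.0572]
tool_rot: [0.703, 0.711, 0.001, -0.001]
ft_force: [0.8, 0.8, 1.1]
grip_width: 0.0
```

Call:
play_rows --motion '[{"translation":[0,0,0.4],"roll":0,"fingers":1},{"translation":[0,0,0.8],"roll":0,"fingers":1},{"translation":[0,0,1.1],"roll":0,"fingers":1},{"translation":[0,0,1.3],"roll":0,"fingers":1}]'

```text
clock: 6.85
eef_pos: [0.4372, -0.0125, 0.047]
tool_rot: [0.703, 0.711, 0.0, 0.001]
ft_force: [-13.4, 1.1, 45.8]
grip_width: 0.0001
```

Call:
play_rows --motion '[{"translation":[0,0,-1],"roll":0,"fingers":1},{"translation":[0,0,-4],"roll":0,"fingers":1},{"translation":[0,0,-8],"roll":0,"fingers":1},{"translation":[0,0,-12],"roll":0,"fingers":0},{"translation":[-1.5,3,-15.5],"roll":0,"fingers":-1},{"translation":[-3,6,-15.5],"roll":0,"fingers":-1},{"translation":[-4.6,9,-15.5],"roll":0,"fingers":-1},{"translation":[-6.6,11.2,-15.5],"roll":0,"fingers":-1},{"translation":[-6.6,11.2,-15.5],"roll":0,"fingers":-1},{"translation":[-6.6,11.2,-15.5],"roll":0,"fingers":-1},{"translation":[-6.6,11.2,-15.5],"roll":0,"fingers":-1}]'

```text
clock: 7.77
eef_pos: [0.5484, -0.0771, 0.1986]
tool_rot: [0.704, 0.711, -0.001, -0.001]
ft_force: [-0.3, -0.1, -0.1]
grip_width: 0.0852
```

```bash
python3 - <<'E'
from h import *
c=cam('wrist','w3.png')
o=bot.get_obs();print(o['clock'],o['eef_pos'])
print(*blobs(c,.111),sep='\n')
E
```

```text
7.8167 [ 0.54806971 -0.07679457  0.19886072]
(582, array([ 93.4, 214.5]), array([ 0.5421, -0.199 ,  0.111 ]))
(573, array([186.3, 215. ]), array([ 0.5419, -0.1381,  0.111 ]))
(682, array([279.4, 227.4]), array([ 0.5499, -0.077 ,  0.111 ]))
(91, array([ 56.4, 344.9]), array([ 0.6441, -0.2414,  0.111 ]))
```

View pics/w3.png

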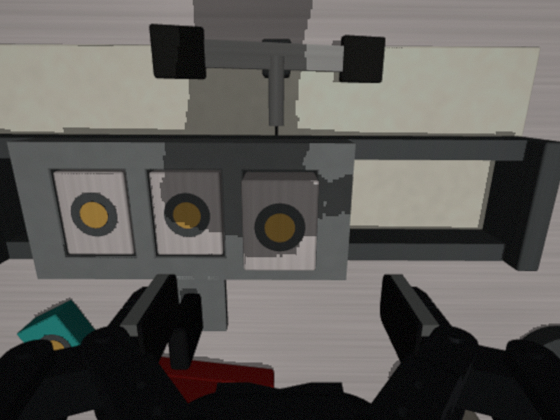

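The top view confirms die c is up (its face at (279,227) is larger and higher than the others). I'll grip it.

Call:
play_rows --motion '[{"translation":[0,0.15,3],"roll":0,"fingers":-1},{"translation":[0,0.15,6],"roll":0,"fingers":-1},{"translation":[0,0.15,8.5],"roll":0,"fingers":-1},{"translation":[0,0.15,9.6],"roll":0,"fingers":-1},{"translation":[0,0.15,9.6],"roll":0,"fingers":-1},{"translation":[0,0.15,9.6],"roll":0,"fingers":1},{"translation":[0,0.15,9.6],"roll":0,"fingers":1},{"translation":[0,0.15,9.6],"roll":0,"fingers":1},{"translation":[0,0.15,9.6],"roll":0,"fingers":1},{"translation":[0,0.15,9.6],"roll":0,"fingers":1},{"translation":[0,0.15,9.6],"roll":0,"fingers":1}]'

```text
clock: 8.73
eef_pos: [0.5514, -0.077, 0.1046]
tool_rot: [0.703, 0.711, 0.001, 0.001]
ft_force: [0.3, 1.1, 2.9]
grip_width: 0.0484
```

Call:
play_rows --motion '[{"translation":[0,0,-1],"roll":0,"fingers":1},{"translation":[0,0,-3],"roll":0,"fingers":1},{"translation":[0,0,-6],"roll":0,"fingers":1},{"translation":[0,0,-9],"roll":0,"fingers":1},{"translation":[0,0,-9],"roll":0,"fingers":1},{"translation":[0,0,-9],"roll":0,"fingers":1}]'

```text
clock: 9.23
eef_pos: [0.5513, -0.0776, 0.1953]
tool_rot: [0.704, 0.711, 0.001, 0.002]
ft_force: [0.6, 0.6, -3.8]
grip_width: 0.0483
```

```bash
cat >> h.py <<'E'
def tray(c):
    im=c['pixels']; m=(cv2.GaussianBlur(im,(3,3),0).max(2)<105).astype('uint8')
    m[:,:75]=0;m[:,225:]=0;m[:155]=0;m[300:]=0
    m=cv2.morphologyEx(m,cv2.MORPH_OPEN,np.ones((5,5)))
    cs,_=cv2.findContours(m,0,2);k=max(cs,key=cv2.contourArea)
    P=np.array([pw(c,*p[0],.022)[:2] for p in k],np.float32)*1000
    return cv2.minAreaRect(P)
E
python3 - <<'E'
from h import *
print(tray(dict(np.load('top.npz'))))
c=cam('top','top3.png');print(tray(c))
o=bot.get_obs();print(o['clock'],o['eef_pos'],o['grip_width'])
E
```

```text
((512.0718994140625, 328.52490234375), (182.77671813964844, 289.0642395019531), 86.63853454589844)
((512.036376953125, 328.75958251953125), (183.15509033203125, 289.1085205078125), 86.44486236572266)
9.2833 [ 0.55002752 -0.07732211  0.19337469] 0.0484958176621748
```

View pics/top3.png

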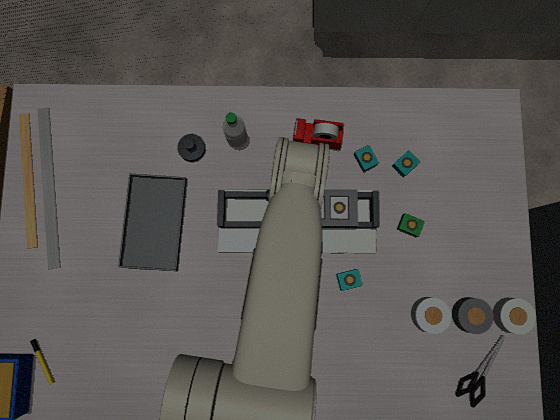

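Tray found at about (0.512, 0.329), yaw -3.5 degrees, not moved. Now to carry die c to the far slot.

Call:
play_rows --motion '[{"translation":[2,0,0],"roll":0,"fingers":1},{"translation":[5,0,0],"roll":0,"fingers":1},{"translation":[8.5,0,0],"roll":0,"fingers":1},{"translation":[12,0,0],"roll":0,"fingers":1},{"translation":[15.5,0,0],"roll":0,"fingers":1},{"translation":[19,0,0],"roll":1,"fingers":1},{"translation":[22.5,0,0],"roll":2,"fingers":1},{"translation":[26,1,0],"roll":3,"fingers":1},{"translation":[29.5,2,0],"roll":4.1,"fingers":1},{"translation":[33,3,0],"roll":4.1,"fingers":1},{"translation":[36.5,4,0],"roll":4.1,"fingers":1},{"translation":[39,4.4,0],"roll":4.1,"fingers":1},{"translation":[40.1,4.4,0],"roll":4.1,"fingers":1},{"translation":[40.1,4.4,0],"roll":4.1,"fingers":1},{"translation":[40.1,4.4,0],"roll":4.1,"fingers":1}]'

```text
clock: 10.53
eef_pos: [0.5889, 0.3237, 0.1907]
tool_rot: [0.728, 0.685, -0.003, -0.0]
ft_force: [-0.1, -0.8, -2.8]
grip_width: 0.0486
```

```bash
python3 - <<'E'
from h import *
c=cam('wrist','w4.png')
o=bot.get_obs();print(o['clock'],o['eef_pos'],o['tool_rot'],o['grip_width'])
E
```

```text
10.5833 [0.58922027 0.32296484 0.19146513] [ 7.28515078e-01  6.85026485e-01 -2.11725957e-03 -1.15055949e-04] 0.048436550202899234
```

View pics/w4.png

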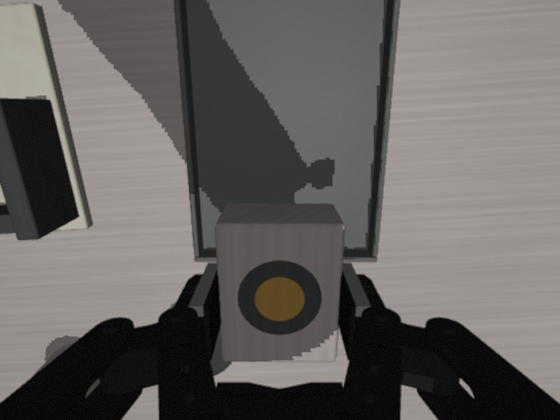

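The die hangs level between the fingers and centred across the tray (far wall edge at v≈258). Lowering it.

Call:
play_rows --motion '[{"translation":[0,0,3],"roll":0,"fingers":1},{"translation":[0,0,6.5],"roll":0,"fingers":1},{"translation":[0,0,10],"roll":0,"fingers":1},{"translation":[0,0,13],"roll":0,"fingers":1},{"translation":[0,0,15],"roll":0,"fingers":1},{"translation":[0,0,16],"roll":0,"fingers":1},{"translation":[0,0,16.2],"roll":0,"fingers":1},{"translation":[0,0,16.2],"roll":0,"fingers":1}]'

```text
clock: 11.25
eef_pos: [0.5904, 0.3228, 0.0315]
tool_rot: [0.729, 0.684, -0.0, 0.0]
ft_force: [-0.8, -0.9, -2.5]
grip_width: 0.0483
```

Call:
play_rows --motion '[{"translation":[0,0,0.2],"roll":0,"fingers":1},{"translation":[0,0,0.35],"roll":0,"fingers":1},{"translation":[0,0,0.35],"roll":0,"fingers":1},{"translation":[0,0,0.35],"roll":0,"fingers":-0.6},{"translation":[0,0,0.35],"roll":0,"fingers":-0.6},{"translation":[0,0,0.35],"roll":0,"fingers":-0.6},{"translation":[0,0,0.35],"roll":0,"fingers":-0.6},{"translation":[0,0,-3],"roll":0,"fingers":-0.6},{"translation":[0,0,-7],"roll":0,"fingers":-0.6},{"translation":[0,0,-11],"roll":0,"fingers":-0.6},{"translation":[0,0,-15],"roll":0,"fingers":0},{"translation":[0,0,-17],"roll":0,"fingers":1},{"translation":[0,0,-17],"roll":0,"fingers":1}]'

```text
clock: 12.33
eef_pos: [0.5931, 0.326, 0.2092]
tool_rot: [0.728, 0.685, 0.006, 0.002]
ft_force: [-0.2, -0.2, -0.5]
grip_width: 0.0324
```

Call:
play_rows --motion '[{"translation":[-3.0,-0.8,0],"roll":0,"fingers":1},{"translation":[-6.8,-1.8,0],"roll":-2,"fingers":1},{"translation":[-10.6,-2.8,0],"roll":-4.1,"fingers":1},{"translation":[-14.4,-3.8,0],"roll":-4.1,"fingers":1},{"translation":[-18.2,-4.8,0],"roll":-4.1,"fingers":1},{"translation":[-22,-5.8,0],"roll":-4.1,"fingers":1},{"translation":[-25.8,-6.8,0],"roll":-4.1,"fingers":1},{"translation":[-29.6,-7.8,0],"roll":-4.1,"fingers":1},{"translation":[-33.4,-8.8,0],"roll":-4.1,"fingers":1},{"translation":[-37.2,-9.8,0],"roll":-4.1,"fingers":1},{"translation":[-41,-10.8,0],"roll":-4.1,"fingers":1},{"translation":[-44.5,-11.6,0],"roll":-4.1,"fingers":1},{"translation":[-47.9,-12.3,0],"roll":-4.1,"fingers":1},{"translation":[-47.9,-12.3,3],"roll":-4.1,"fingers":1},{"translation":[-47.9,-12.3,6],"roll":-4.1,"fingers":1},{"translation":[-47.9,-12.3,8],"roll":-4.1,"fingers":1},{"translation":[-47.9,-12.3,8],"roll":-4.1,"fingers":1}]'

```text
clock: 13.75
eef_pos: [0.4341, -0.1454, 0.1168]
tool_rot: [0.704, 0.71, -0.002, -0.004]
ft_force: [-0.3, 0.9, -1.0]
grip_width: -0.0
```

```bash
python3 - <<'E'
from h import *
c=cam('top','top4.png');print(tray(c),blobs(c,.035,8))
o=bot.get_obs();print(o['clock'],o['eef_pos'],o['tool_rot'],o['grip_width'])
E
```

```text
((511.8208923339844, 328.6026306152344), (182.4380645751953, 288.5174865722656), 86.68728637695312) [(140, array([ 1.9, 97.8]), array([0.8845, 0.8033, 0.035 ])), (1216, array([ 27.6, 178.9]), array([0.6334, 0.7022, 0.035 ])), (38, array([366.7, 156.8]), array([ 0.7119, -0.3069,  0.035 ])), (37, array([407. , 162.2]), array([ 0.6967, -0.4277,  0.035 ])), (38, array([155.1, 194.6]), array([0.59  , 0.3222, 0.035 ])), (38, array([315.1, 206.9]), array([ 0.5581, -0.1512,  0.035 ])), (40, array([339.1, 207. ]), array([ 0.5588, -0.2222,  0.035 ])), (38, array([411.7, 224.2]), array([ 0.5098, -0.4354,  0.035 ])), (236, array([432.9, 315.2]), array([ 0.2489, -0.4875,  0.035 ])), (246, array([475.5, 315.7]), array([ 0.2488, -0.6095,  0.035 ])), (234, array([517.9, 316. ]), array([ 0.249 , -0.7308,  0.035 ])), (167, array([ 43.9, 366.8]), array([0.0987, 0.6083, 0.035 ])), (624, array([  5.3, 387.8]), array([0.0419, 0.7102, 0.035 ]))]
13.8 [ 0.43567464 -0.1456848   0.11901878] [ 0.70357823  0.71061077 -0.00137962 -0.00284712] 0.00012168820899524582
```

Call:
play_rows --motion '[{"translation":[0,0,2],"roll":0,"fingers":1},{"translation":[0,0,3.3],"roll":0,"fingers":1},{"translation":[0,0,4.0],"roll":0,"fingers":1},{"translation":[0,0,4.7],"roll":0,"fingers":1},{"translation":[0,0,5.4],"roll":0,"fingers":1},{"translation":[0,0,6.1],"roll":0,"fingers":1},{"translation":[0,0,6.6],"roll":0,"fingers":1},{"translation":[0,0,7.1],"roll":0,"fingers":1},{"translation":[0,0,7.1],"roll":0,"fingers":1},{"translation":[0,0,7.1],"roll":0,"fingers":1}]'

```text
clock: 14.63
eef_pos: [0.4395, -0.1469, 0.0515]
tool_rot: [0.703, 0.711, 0.0, 0.001]
ft_force: [0.1, -1.8, 1.7]
grip_width: 0.0001
```

Call:
play_rows --motion '[{"translation":[0,0,0.3],"roll":0,"fingers":1},{"translation":[0,0,0.6],"roll":0,"fingers":1},{"translation":[0,0,0.7],"roll":0,"fingers":1},{"translation":[0,0,0.7],"roll":0,"fingers":1}]'

```text
clock: 14.97
eef_pos: [0.4397, -0.1466, 0.0479]
tool_rot: [0.703, 0.711, 0.001, 0.002]
ft_force: [-9.1, 1.7, 33.2]
grip_width: 0.0
```

Call:
play_rows --motion '[{"translation":[0,0,-2],"roll":0,"fingers":1},{"translation":[0,0,-5],"roll":0,"fingers":1},{"translation":[0,0,-9],"roll":0,"fingers":1},{"translation":[0,0,-13],"roll":0,"fingers":0},{"translation":[0,3,-16],"roll":0,"fingers":0},{"translation":[0,6.5,-17],"roll":0,"fingers":0},{"translation":[0,10,-17],"roll":0,"fingers":0},{"translation":[-0.1,13.5,-17],"roll":0,"fingers":0},{"translation":[-0.1,17,-17],"roll":0,"fingers":0},{"translation":[-0.1,19.2,-17],"roll":0,"fingers":0},{"translation":[-0.1,19.2,-17],"roll":0,"fingers":0},{"translation":[-0.1,19.2,-14],"roll":0,"fingers":0},{"translation":[-0.1,19.2,-11],"roll":0,"fingers":0},{"translation":[-0.1,19.2,-8],"roll":0,"fingers":0},{"translation":[-0.1,19.2,-7.0],"roll":0,"fingers":0},{"translation":[-0.1,19.2,-7.0],"roll":0,"fingers":0},{"translation":[-0.1,19.2,-7.0],"roll":0,"fingers":0.5},{"translation":[-0.1,19.2,-7.0],"roll":0,"fingers":1},{"translation":[-0.1,19.2,-7.0],"roll":0,"fingers":1},{"translation":[-0.1,19.2,-7.0],"roll":0,"fingers":1}]'

```text
clock: 16.63
eef_pos: [0.6316, -0.1454, 0.1161]
tool_rot: [0.704, 0.711, 0.001, 0.002]
ft_force: [-0.0, 1.2, 4.5]
grip_width: 0.0135
```

```bash
python3 - <<'E'
from h import *
s=cam('scene');print([b for b in blobs(s,amin=15) if .5<b[2][0]<.6 and -.3<b[2][1]<0])
o=bot.get_obs();print(o['clock'],o['eef_pos'],o['tool_rot'],o['grip_width'])
E
```

```text
[(33, array([210.1, 217.3]), array([ 0.5482, -0.2163,  0.085 ]))]
16.6833 [ 0.63154346 -0.14540041  0.11610258] [0.7035342  0.71065773 0.00142833 0.00178269] 0.01337578448702879
```

Call:
play_rows --motion '[{"translation":[0.7,0,0],"roll":0,"fingers":1},{"translation":[1.5,0,0],"roll":0,"fingers":1},{"translation":[2.3,0,0],"roll":0,"fingers":1},{"translation":[3.1,0,0],"roll":0,"fingers":1},{"translation":[3.9,0,0],"roll":0,"fingers":1},{"translation":[4.7,0,0],"roll":0,"fingers":1},{"translation":[5.5,0,0],"roll":0,"fingers":1},{"translation":[6.1,0,0],"roll":0,"fingers":1},{"translation":[6.5,0,0],"roll":0,"fingers":1},{"translation":[6.5,0,0],"roll":0,"fingers":1},{"translation":[6.5,0,0],"roll":0,"fingers":1},{"translation":[6.5,0,0],"roll":0,"fingers":0},{"translation":[6.5,0,0],"roll":0,"fingers":0},{"translation":[6.5,0,0],"roll":0,"fingers":0},{"translation":[6.5,0,0],"roll":0,"fingers":0},{"translation":[6.5,0,-3],"roll":0,"fingers":0},{"translation":[6.5,0,-6],"roll":0,"fingers":0.5},{"translation":[6.5,-4,-9],"roll":0,"fingers":1},{"translation":[6.5,-8,-10],"roll":0,"fingers":1},{"translation":[6.5,-8,-10],"roll":0,"fingers":1}]'

```text
clock: 18.35
eef_pos: [0.5449, -0.0812, 0.2155]
tool_rot: [0.704, 0.711, -0.001, -0.001]
ft_force: [-0.4, 0.3, -0.5]
grip_width: 0.0001
```

Call:
play_rows --motion '[{"translation":[0,0,0],"roll":0,"fingers":1},{"translation":[0,0,0],"roll":0,"fingers":1},{"translation":[0,0,0],"roll":0,"fingers":1}]'

```text
clock: 18.6
eef_pos: [0.5503, -0.0812, 0.2128]
tool_rot: [0.703, 0.711, 0.0, 0.0]
ft_force: [0.7, 0.2, -0.1]
grip_width: -0.0001
```

```bash
python3 - <<'E'
from h import *
c=cam('wrist','w5.png')
print(*blobs(c),sep='\n')
s=cam('scene');print([b for b in blobs(s,amin=15) if .5<b[2][0]<.6 and -.3<b[2][1]<0])
o=bot.get_obs();print(o['clock'],o['eef_pos'],o['tool_rot'])
E
```

```text
(521, array([191.4, 206.7]), array([ 0.5503, -0.149 ,  0.085 ]))
(521, array([279.7, 207.1]), array([ 0.5499, -0.0808,  0.085 ]))
(247, array([ 66.1, 337.2]), array([ 0.6705, -0.2662,  0.085 ]))
[(20, array([260.7, 210.6]), array([ 0.5474, -0.0821,  0.085 ])), (25, array([235.3, 214.3]), array([ 0.549 , -0.1503,  0.085 ]))]
18.7 [ 0.55023098 -0.08113351  0.21232515] [ 7.03349984e-01  7.10843603e-01 -2.46291530e-04 -3.33375616e-04]
```

Call:
play_rows --motion '[{"translation":[2.3,-3.5,0],"roll":0,"fingers":1},{"translation":[4.6,-7,0],"roll":0,"fingers":1},{"translation":[6,-9.5,0],"roll":0,"fingers":1},{"translation":[7,-11.2,0],"roll":0,"fingers":1},{"translation":[7,-11.2,3],"roll":0,"fingers":1},{"translation":[7,-11.2,6],"roll":0,"fingers":1},{"translation":[7,-11.2,9],"roll":0,"fingers":1},{"translation":[7,-11.2,11],"roll":0,"fingers":1},{"translation":[7,-11.2,12.5],"roll":0,"fingers":1},{"translation":[7,-11.2,13.2],"roll":0,"fingers":1},{"translation":[7,-11.2,13.9],"roll":0,"fingers":1},{"translation":[7,-11.2,14.6],"roll":0,"fingers":1},{"translation":[7,-11.2,15.3],"roll":0,"fingers":1},{"translation":[7,-11.2,15.9],"roll":0,"fingers":1},{"translation":[7,-11.2,16.4],"roll":0,"fingers":1},{"translation":[7,-11.2,16.8],"roll":0,"fingers":1},{"translation":[7,-11.2,16.8],"roll":0,"fingers":1},{"translation":[7,-11.2,16.8],"roll":0,"fingers":1}]'

```text
clock: 20.2
eef_pos: [0.4374, -0.0119, 0.0474]
tool_rot: [0.703, 0.711, 0.0, 0.0]
ft_force: [-7.4, 1.0, 22.3]
grip_width: -0.0001
```

Call:
play_rows --motion '[{"translation":[0,0,-1],"roll":0,"fingers":1},{"translation":[0,0,-4],"roll":0,"fingers":1},{"translation":[0,0,-8],"roll":0,"fingers":1},{"translation":[0,0,-12],"roll":0,"fingers":0},{"translation":[-1.8,3,-15.5],"roll":0,"fingers":-1},{"translation":[-3.6,6,-15.5],"roll":0,"fingers":-1},{"translation":[-5.4,9,-15.5],"roll":0,"fingers":-1},{"translation":[-7.0,11.2,-15.5],"roll":0,"fingers":-1},{"translation":[-7.0,11.2,-15.5],"roll":0,"fingers":-1},{"translation":[-7.0,11.2,-15.5],"roll":0,"fingers":-1},{"translation":[-7.0,11.2,-15.5],"roll":0,"fingers":-1},{"translation":[-7.0,11.2,-15.5],"roll":0,"fingers":-1}]'

```text
clock: 21.2
eef_pos: [0.5486, -0.0806, 0.2001]
tool_rot: [0.703, 0.711, -0.0, -0.001]
ft_force: [1.1, -0.8, -1.1]
grip_width: 0.0852
```

```bash
python3 - <<'E'
from h import *
c=cam('wrist','w6.png')
print(*blobs(c,.111),sep='\n')
o=bot.get_obs();print(o['clock'],o['eef_pos'])
E
```

```text
(570, array([186.4, 213.9]), array([ 0.5419, -0.1419,  0.111 ]))
(686, array([278.9, 226.2]), array([ 0.5499, -0.0808,  0.111 ]))
(144, array([ 58.5, 344. ]), array([ 0.6449, -0.2443,  0.111 ]))
21.25 [ 0.54863647 -0.08051285  0.20026435]
```

Die b is raised and centred. I'll grip it and lift.

Call:
play_rows --motion '[{"translation":[0,0.1,3],"roll":0,"fingers":-1},{"translation":[0,0.1,6],"roll":0,"fingers":-1},{"translation":[0,0.1,8.5],"roll":0,"fingers":-1},{"translation":[0,0.1,9.8],"roll":0,"fingers":-1},{"translation":[0,0.1,9.8],"roll":0,"fingers":-1},{"translation":[0,0.1,9.8],"roll":0,"fingers":1},{"translation":[0,0.1,9.8],"roll":0,"fingers":1},{"translation":[0,0.1,9.8],"roll":0,"fingers":1},{"translation":[0,0.1,9.8],"roll":0,"fingers":1},{"translation":[0,0.1,9.8],"roll":0,"fingers":1},{"translation":[0,0.1,9.8],"roll":0,"fingers":1},{"translation":[0,0.1,9.8],"roll":0,"fingers":1},{"translation":[0,0.1,8.8],"roll":0,"fingers":1},{"translation":[0,0.1,6.8],"roll":0,"fingers":1},{"translation":[0,0.1,3.8],"roll":0,"fingers":1},{"translation":[0,0.1,0.8],"roll":0,"fingers":1},{"translation":[0,0.1,0.8],"roll":0,"fingers":1},{"translation":[0,0.1,0.8],"roll":0,"fingers":1}]'

```text
clock: 22.75
eef_pos: [0.5512, -0.0815, 0.1941]
tool_rot: [0.704, 0.711, 0.001, 0.001]
ft_force: [-0.3, -0.4, -2.8]
grip_width: 0.0485
```

```bash
python3 - <<'E'
from h import *
c=cam('top','top5.png');print(tray(c))
c2=cam('wrist','w7.png');print(*blobs(c2,.2),sep='\n')
o=bot.get_obs();print(o['clock'],o['eef_pos'],o['grip_width'])
E
```

```text
((512.1941528320312, 328.1658630371094), (183.2670135498047, 289.3132019042969), 86.68728637695312)
(606, array([184.6, 215.3]), array([ 0.5127, -0.1166,  0.2   ]))
(1760, array([279.2, 299.4]), array([ 0.5474, -0.0815,  0.2   ]))
(241, array([ 53.1, 350.1]), array([ 0.5725, -0.1757,  0.2   ]))
22.85 [ 0.54924096 -0.08116885  0.19104914] 0.048463415283143726
```

Call:
play_rows --motion '[{"translation":[2,0,0],"roll":0,"fingers":1},{"translation":[5,0,0],"roll":0,"fingers":1},{"translation":[8.5,0,0],"roll":0,"fingers":1},{"translation":[12,0,0],"roll":0,"fingers":1},{"translation":[15.5,-0.5,0],"roll":0,"fingers":1},{"translation":[19,-1,0],"roll":1,"fingers":1},{"translation":[22.5,-1.5,0],"roll":2,"fingers":1},{"translation":[26,-2,0],"roll":3,"fingers":1},{"translation":[29.5,-2.5,0],"roll":4.1,"fingers":1},{"translation":[33,-3,0],"roll":4.1,"fingers":1},{"translation":[36.5,-3.5,0],"roll":4.1,"fingers":1},{"translation":[39.5,-3.5,0],"roll":4.1,"fingers":1},{"translation":[40.9,-3.5,0],"roll":4.1,"fingers":1},{"translation":[40.9,-3.5,0],"roll":4.1,"fingers":1},{"translation":[40.9,-3.5,0],"roll":4.1,"fingers":1},{"translation":[40.9,-3.5,0],"roll":4.1,"fingers":1}]'

```text
clock: 24.18
eef_pos: [0.5107, 0.326, 0.1909]
tool_rot: [0.729, 0.685, -0.002, 0.0]
ft_force: [-0.0, -0.3, -2.0]
grip_width: 0.0487
```

```bash
python3 - <<'E'
from h import *
c=cam('wrist','w8.png')
o=bot.get_obs();print(o['clock'],o['eef_pos'],o['tool_rot'],o['grip_width'])
print(*blobs(c,.035),sep='\n')
E
```

```text
24.2333 [0.51096904 0.325762   0.19134757] [ 7.28956663e-01  6.84558598e-01 -1.30647951e-03  4.89751265e-05] 0.048653932817098934
(1759, array([279.2, 299.4]), array([0.6079, 0.3195, 0.035 ]))
```

View pics/w8.png

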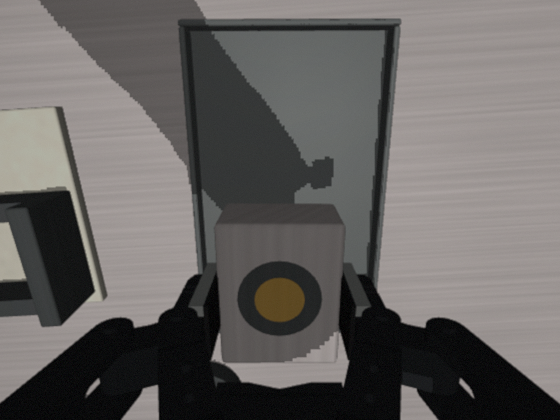

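Same grip and a centred pose. The first die is hidden behind the held one, and the near half of the tray is empty (near wall at v≈22). Lowering and releasing.

Call:
play_rows --motion '[{"translation":[0,0,3],"roll":0,"fingers":1},{"translation":[0,0,6.5],"roll":0,"fingers":1},{"translation":[0,0,10],"roll":0,"fingers":1},{"translation":[0,0,13],"roll":0,"fingers":1},{"translation":[0,0,15],"roll":0,"fingers":1},{"translation":[0,0,16],"roll":0,"fingers":1},{"translation":[0,0,16.3],"roll":0,"fingers":1},{"translation":[0,0,16.5],"roll":0,"fingers":1},{"translation":[0,0,16.5],"roll":0,"fingers":1}]'

```text
clock: 24.98
eef_pos: [0.5119, 0.3262, 0.0288]
tool_rot: [0.729, 0.684, 0.0, 0.0]
ft_force: [0.3, 0.5, -2.4]
grip_width: 0.049
```

Call:
play_rows --motion '[{"translation":[0,0,0.2],"roll":0,"fingers":1},{"translation":[0,0,0.25],"roll":0,"fingers":1},{"translation":[0,0,0.25],"roll":0,"fingers":1},{"translation":[0,0,0.25],"roll":0,"fingers":-0.6},{"translation":[0,0,0.25],"roll":0,"fingers":-0.6},{"translation":[0,0,0.25],"roll":0,"fingers":-0.6},{"translation":[0,0,0.25],"roll":0,"fingers":-0.6},{"translation":[0,0,-3],"roll":0,"fingers":-0.6},{"translation":[0,0,-7],"roll":0,"fingers":-0.6},{"translation":[0,0,-11],"roll":0,"fingers":-0.6},{"translation":[0,0,-15],"roll":0,"fingers":0},{"translation":[0,0,-17],"roll":0,"fingers":1},{"translation":[0,0,-17],"roll":0,"fingers":1},{"translation":[0,0,-17],"roll":0,"fingers":1}]'

```text
clock: 26.15
eef_pos: [0.5122, 0.3281, 0.1989]
tool_rot: [0.728, 0.685, 0.002, 0.0]
ft_force: [1.0, 0.6, -0.6]
grip_width: 0.0201
```

Call:
play_rows --motion '[{"translation":[-3.0,-0.3,0],"roll":0,"fingers":1},{"translation":[-6.8,-0.6,0],"roll":-2,"fingers":1},{"translation":[-10.6,-1,0],"roll":-4.1,"fingers":1},{"translation":[-14.4,-1.3,0],"roll":-4.1,"fingers":1},{"translation":[-18.2,-1.6,0],"roll":-4.1,"fingers":1},{"translation":[-22,-2,0],"roll":-4.1,"fingers":1},{"translation":[-25.8,-2.3,0],"roll":-4.1,"fingers":1},{"translation":[-29.6,-2.7,0],"roll":-4.1,"fingers":1},{"translation":[-33.4,-3,0],"roll":-4.1,"fingers":1},{"translation":[-37.2,-3.4,0],"roll":-4.1,"fingers":1},{"translation":[-41,-3.7,0],"roll":-4.1,"fingers":1},{"translation":[-44.5,-4,0],"roll":-4.1,"fingers":1},{"translation":[-47.7,-4.3,0],"roll":-4.1,"fingers":1},{"translation":[-47.7,-4.3,3],"roll":-4.1,"fingers":1},{"translation":[-47.7,-4.3,6],"roll":-4.1,"fingers":1},{"translation":[-47.7,-4.3,8],"roll":-4.1,"fingers":1},{"translation":[-47.7,-4.3,8],"roll":-4.1,"fingers":1},{"translation":[-47.7,-4.3,8],"roll":-4.1,"fingers":1}]'

```text
clock: 27.65
eef_pos: [0.4369, -0.1453, 0.115]
tool_rot: [0.703, 0.711, -0.001, -0.003]
ft_force: [1.2, -0.4, -0.2]
grip_width: 0.0
```

```bash
python3 - <<'E'
from h import *
c=cam('top','top6.png');print(tray(c),[b for b in blobs(c,.035,8) if .3<b[2][0]<.7 and .2<b[2][1]<.5])
o=bot.get_obs();print(o['clock'],o['eef_pos'],o['tool_rot'],o['grip_width'])
E
```

```text
((512.115478515625, 328.5855712890625), (182.4380645751953, 289.1075439453125), 86.68728637695312) [(37, array([155.1, 194.7]), array([0.5898, 0.322 , 0.035 ])), (40, array([153. , 221.1]), array([0.5113, 0.3245, 0.035 ]))]
27.7 [ 0.43841647 -0.14570644  0.11659744] [ 7.03380805e-01  7.10812004e-01 -5.76319600e-04 -1.18614922e-03] 0.0001878105250389004
```

Both dies are in the tray. Lowering the ejector.

Call:
play_rows --motion '[{"translation":[0,0,2],"roll":0,"fingers":1},{"translation":[0,0,3.3],"roll":0,"fingers":1},{"translation":[0,0,4.0],"roll":0,"fingers":1},{"translation":[0,0,4.7],"roll":0,"fingers":1},{"translation":[0,0,5.4],"roll":0,"fingers":1},{"translation":[0,0,6.1],"roll":0,"fingers":1},{"translation":[0,0,6.6],"roll":0,"fingers":1},{"translation":[0,0,7.1],"roll":0,"fingers":1},{"translation":[0,0,7.4],"roll":0,"fingers":1},{"translation":[0,0,7.4],"roll":0,"fingers":1},{"translation":[0,0,7.4],"roll":0,"fingers":1}]'

```text
clock: 28.62
eef_pos: [0.4408, -0.1467, 0.048]
tool_rot: [0.703, 0.711, 0.001, 0.002]
ft_force: [-8.6, 1.7, 28.5]
grip_width: 0.0002
```

Call:
play_rows --motion '[{"translation":[0,0,-2],"roll":0,"fingers":1},{"translation":[0,0,-5],"roll":0,"fingers":1},{"translation":[0,0,-9],"roll":0,"fingers":1},{"translation":[0,0,-13],"roll":0,"fingers":0},{"translation":[1,3,-16],"roll":0,"fingers":0},{"translation":[2.2,6.3,-17],"roll":0,"fingers":0},{"translation":[3.4,9.8,-17],"roll":0,"fingers":0},{"translation":[4.6,13.3,-17],"roll":0,"fingers":0},{"translation":[5.8,16.8,-17],"roll":0,"fingers":0},{"translation":[6.4,19,-17],"roll":0,"fingers":0},{"translation":[6.4,19,-17],"roll":0,"fingers":0},{"translation":[6.4,19,-14],"roll":0,"fingers":0},{"translation":[6.4,19,-11],"roll":0,"fingers":0},{"translation":[6.4,19,-8],"roll":0,"fingers":0},{"translation":[6.4,19,-7.0],"roll":0,"fingers":0},{"translation":[6.4,19,-7.0],"roll":0,"fingers":0},{"translation":[6.4,19,-7.0],"roll":0,"fingers":0.5},{"translation":[6.4,19,-7.0],"roll":0,"fingers":1},{"translation":[6.4,19,-7.0],"roll":0,"fingers":1},{"translation":[6.4,19,-7.0],"roll":0,"fingers":1}]'

```text
clock: 30.28
eef_pos: [0.6301, -0.0802, 0.1164]
tool_rot: [0.704, 0.711, 0.002, 0.002]
ft_force: [-0.6, 0.6, 6.5]
grip_width: 0.0131
```

Call:
play_rows --motion '[{"translation":[0,0,0],"roll":0,"fingers":1},{"translation":[0,0,0],"roll":0,"fingers":1}]'

```text
clock: 30.45
eef_pos: [0.6301, -0.0803, 0.1164]
tool_rot: [0.704, 0.711, 0.002, 0.002]
ft_force: [-2.1, 0.4, 6.9]
grip_width: 0.0131
```

Call:
play_rows --motion '[{"translation":[0.7,0,0],"roll":0,"fingers":1},{"translation":[1.5,0,0],"roll":0,"fingers":1},{"translation":[2.3,0,0],"roll":0,"fingers":1},{"translation":[3.1,0,0],"roll":0,"fingers":1},{"translation":[3.9,0,0],"roll":0,"fingers":1},{"translation":[4.7,0,0],"roll":0,"fingers":1},{"translation":[5.5,0,0],"roll":0,"fingers":1},{"translation":[6.2,0,0],"roll":0,"fingers":1},{"translation":[6.75,0,0],"roll":0,"fingers":1},{"translation":[6.75,0,0],"roll":0,"fingers":1},{"translation":[6.75,0,0],"roll":0,"fingers":1},{"translation":[6.75,0,0],"roll":0,"fingers":0},{"translation":[6.75,0,0],"roll":0,"fingers":0},{"translation":[6.75,0,0],"roll":0,"fingers":0},{"translation":[6.75,0,0],"roll":0,"fingers":0},{"translation":[6.75,0,-3],"roll":0,"fingers":0},{"translation":[6.75,0,-6],"roll":0,"fingers":0.5},{"translation":[6.75,-4,-9],"roll":0,"fingers":1},{"translation":[6.75,-8,-10],"roll":0,"fingers":1},{"translation":[6.75,-8,-10],"roll":0,"fingers":1}]'

```text
clock: 32.12
eef_pos: [0.5432, -0.0135, 0.2155]
tool_rot: [0.704, 0.711, -0.001, -0.001]
ft_force: [-1.4, -0.4, -0.8]
grip_width: -0.0003
```

Call:
play_rows --motion '[{"translation":[0,0,0],"roll":0,"fingers":1},{"translation":[0,0,0],"roll":0,"fingers":1},{"translation":[0,0,0],"roll":0,"fingers":1}]'

```text
clock: 32.37
eef_pos: [0.5486, -0.0134, 0.2129]
tool_rot: [0.703, 0.711, 0.0, 0.0]
ft_force: [-0.1, -0.3, 0.6]
grip_width: 0.0001
```

```bash
python3 - <<'E'
from h import *
c=cam('wrist','w9.png')
print(*blobs(c),sep='\n')
s=cam('scene');print([b for b in blobs(s,amin=15) if .5<b[2][0]<.6 and -.3<b[2][1]<0])
o=bot.get_obs();print(o['clock'],o['eef_pos'],o['tool_rot'])
E
```

```text
(522, array([192.2, 208.1]), array([ 0.5498, -0.0806,  0.085 ]))
(170, array([  5. , 338.5]), array([ 0.6706, -0.252 ,  0.085 ]))
[(24, array([260.9, 211. ]), array([ 0.5487, -0.0819,  0.085 ]))]
32.4667 [ 0.5485229  -0.01339921  0.21233348] [ 7.03433209e-01  7.10761242e-01 -2.91788802e-04 -3.03487241e-04]
```

Call:
play_rows --motion '[{"translation":[0.1,-3.5,0],"roll":0,"fingers":1},{"translation":[0.2,-7,0],"roll":0,"fingers":1},{"translation":[0.2,-9.5,0],"roll":0,"fingers":1},{"translation":[0.2,-11.1,0],"roll":0,"fingers":1},{"translation":[0.2,-11.1,3],"roll":0,"fingers":1},{"translation":[0.2,-11.1,6],"roll":0,"fingers":1},{"translation":[0.2,-11.1,9],"roll":0,"fingers":1},{"translation":[0.2,-11.1,11],"roll":0,"fingers":1},{"translation":[0.2,-11.1,12.5],"roll":0,"fingers":1},{"translation":[0.2,-11.1,13.2],"roll":0,"fingers":1},{"translation":[0.2,-11.1,13.9],"roll":0,"fingers":1},{"translation":[0.2,-11.1,14.6],"roll":0,"fingers":1},{"translation":[0.2,-11.1,15.3],"roll":0,"fingers":1},{"translation":[0.2,-11.1,15.9],"roll":0,"fingers":1},{"translation":[0.2,-11.1,16.4],"roll":0,"fingers":1},{"translation":[0.2,-11.1,16.8],"roll":0,"fingers":1},{"translation":[0.2,-11.1,16.8],"roll":0,"fingers":1},{"translation":[0.2,-11.1,16.8],"roll":0,"fingers":1}]'

```text
clock: 33.97
eef_pos: [0.4373, -0.0121, 0.0474]
tool_rot: [0.703, 0.711, 0.0, -0.0]
ft_force: [-7.6, 2.5, 20.9]
grip_width: 0.0002
```

Call:
play_rows --motion '[{"translation":[0,0,-1],"roll":0,"fingers":1},{"translation":[0,0,-4],"roll":0,"fingers":1},{"translation":[0,0,-8],"roll":0,"fingers":1},{"translation":[0,0,-12],"roll":0,"fingers":0},{"translation":[-1.8,3,-15.5],"roll":0,"fingers":-1},{"translation":[-3.6,6,-15.5],"roll":0,"fingers":-1},{"translation":[-5.4,9,-15.5],"roll":0,"fingers":-1},{"translation":[-7.0,11.2,-15.5],"roll":0,"fingers":-1},{"translation":[-7.0,11.2,-15.5],"roll":0,"fingers":-1},{"translation":[-7.0,11.2,-15.5],"roll":0,"fingers":-1},{"translation":[-7.0,11.2,-15.5],"roll":0,"fingers":-1},{"translation":[-7.0,11.2,-15.5],"roll":0,"fingers":-1}]'

```text
clock: 34.97
eef_pos: [0.5486, -0.0808, 0.2001]
tool_rot: [0.703, 0.711, -0.0, -0.001]
ft_force: [0.3, 0.2, 0.1]
grip_width: 0.0855
```

```bash
python3 - <<'E'
from h import *
c=cam('wrist','w10.png')
print(*blobs(c,.111),sep='\n')
o=bot.get_obs();print(o['clock'],o['eef_pos'])
E
```

```text
(685, array([279.7, 226.2]), array([ 0.5499, -0.0805,  0.111 ]))
(145, array([ 58.7, 344. ]), array([ 0.645 , -0.2444,  0.111 ]))
35.0167 [ 0.54864641 -0.08073505  0.20025905]
```

Call:
play_rows --motion '[{"translation":[0,0.1,3],"roll":0,"fingers":-1},{"translation":[0,0.1,6],"roll":0,"fingers":-1},{"translation":[0,0.1,8.5],"roll":0,"fingers":-1},{"translation":[0,0.1,9.8],"roll":0,"fingers":-1},{"translation":[0,0.1,9.8],"roll":0,"fingers":-1},{"translation":[0,0.1,9.8],"roll":0,"fingers":1},{"translation":[0,0.1,9.8],"roll":0,"fingers":1},{"translation":[0,0.1,9.8],"roll":0,"fingers":1},{"translation":[0,0.1,9.8],"roll":0,"fingers":1},{"translation":[0,0.1,9.8],"roll":0,"fingers":1},{"translation":[0,0.1,9.8],"roll":0,"fingers":1},{"translation":[0,0.1,9.8],"roll":0,"fingers":1},{"translation":[0,0.1,8.8],"roll":0,"fingers":1},{"translation":[0,0.1,6.8],"roll":0,"fingers":1},{"translation":[0,0.1,3.8],"roll":0,"fingers":1},{"translation":[0,0.1,0.8],"roll":0,"fingers":1},{"translation":[0,0.1,0.8],"roll":0,"fingers":1},{"translation":[0,0.1,0.8],"roll":0,"fingers":1}]'

```text
clock: 36.52
eef_pos: [0.5511, -0.0818, 0.194]
tool_rot: [0.704, 0.711, 0.001, 0.001]
ft_force: [-0.4, -0.2, -3.7]
grip_width: 0.0488
```

```bash
python3 - <<'E'
from h import *
c=cam('top','top7.png');print(tray(c),[b for b in blobs(c,.035,8) if .3<b[2][0]<.7 and .2<b[2][1]<.5])
c2=cam('wrist','w11.png');print(*blobs(c2,.2),sep='\n')
o=bot.get_obs();print(o['clock'],o['eef_pos'],o['grip_width'])
E
```

```text
((511.8677978515625, 329.126708984375), (182.88223266601562, 288.7981262207031), 86.34393310546875) [(37, array([155.1, 194.7]), array([0.5898, 0.322 , 0.035 ])), (41, array([153. , 221.1]), array([0.5111, 0.3244, 0.035 ]))]
(1759, array([279.2, 299.3]), array([ 0.5472, -0.0818,  0.2   ]))
(237, array([ 53.3, 350.3]), array([ 0.5724, -0.1758,  0.2   ]))
36.6167 [ 0.54912136 -0.08140413  0.19095914] 0.04849097399515775
```

Call:
play_rows --motion '[{"translation":[2,0,0],"roll":0,"fingers":1},{"translation":[5,0,0],"roll":0,"fingers":1},{"translation":[8.5,-1,0],"roll":0,"fingers":1},{"translation":[12,-2,0],"roll":0,"fingers":1},{"translation":[15.5,-3,0],"roll":0,"fingers":1},{"translation":[19,-4,0],"roll":1,"fingers":1},{"translation":[22.5,-5.2,0],"roll":2,"fingers":1},{"translation":[26,-6.4,0],"roll":3,"fingers":1},{"translation":[29.5,-7.7,0],"roll":4.1,"fingers":1},{"translation":[33,-9,0],"roll":4.1,"fingers":1},{"translation":[36.5,-10.3,0],"roll":4.1,"fingers":1},{"translation":[39.5,-11.3,0],"roll":4.1,"fingers":1},{"translation":[41.1,-11.3,0],"roll":4.1,"fingers":1},{"translation":[41.1,-11.3,0],"roll":4.1,"fingers":1},{"translation":[41.1,-11.3,0],"roll":4.1,"fingers":1},{"translation":[41.1,-11.3,0],"roll":4.1,"fingers":1}]'

```text
clock: 37.95
eef_pos: [0.4323, 0.3272, 0.1906]
tool_rot: [0.729, 0.685, -0.002, 0.0]
ft_force: [-0.3, 0.2, -3.2]
grip_width: 0.0486
```

```bash
python3 - <<'E'
from h import *
c=cam('wrist','w12.png')
o=bot.get_obs();print(o['clock'],o['eef_pos'],o['tool_rot'],o['grip_width'])
print(*blobs(c,.2),sep='\n')
E
```

```text
38.0 [0.43274313 0.32699285 0.19104911] [ 7.28790946e-01  6.84734379e-01 -1.60590270e-03  9.16766890e-05] 0.04911579340490323
(1749, array([279.2, 299.3]), array([0.4289, 0.3272, 0.2   ]))
```

View pics/w12.png

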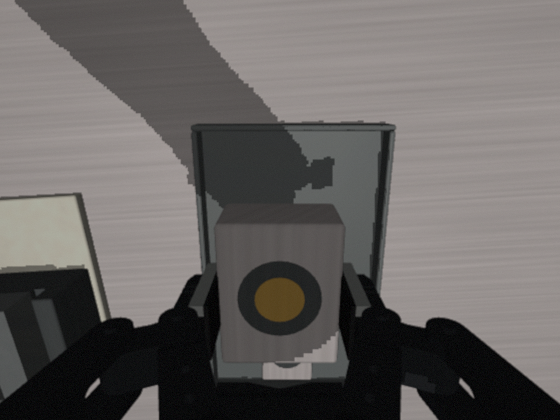

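Die a is held straight. The tray's near wall is at v≈125, with free floor in front of the middle die. Lowering it with a 3 mm shift to the left.

Call:
play_rows --motion '[{"translation":[0.3,0,3],"roll":0,"fingers":1},{"translation":[0.3,0,6.5],"roll":0,"fingers":1},{"translation":[0.3,0,10],"roll":0,"fingers":1},{"translation":[0.3,0,13],"roll":0,"fingers":1},{"translation":[0.3,0,15],"roll":0,"fingers":1},{"translation":[0.3,0,16],"roll":0,"fingers":1},{"translation":[0.3,0,16.3],"roll":0,"fingers":1},{"translation":[0.3,0,16.5],"roll":0,"fingers":1},{"translation":[0.3,0,16.5],"roll":0,"fingers":1}]'

```text
clock: 38.75
eef_pos: [0.4334, 0.3298, 0.0289]
tool_rot: [0.729, 0.684, -0.001, 0.0]
ft_force: [-1.1, -1.0, 0.6]
grip_width: 0.0485
```

Call:
play_rows --motion '[{"translation":[0,0,0.2],"roll":0,"fingers":1},{"translation":[0,0,0.25],"roll":0,"fingers":1},{"translation":[0,0,0.25],"roll":0,"fingers":1},{"translation":[0,0,0.25],"roll":0,"fingers":-0.6},{"translation":[0,0,0.25],"roll":0,"fingers":-0.6},{"translation":[0,0,0.25],"roll":0,"fingers":-0.6},{"translation":[0,0,0.25],"roll":0,"fingers":-0.6},{"translation":[0,0,-3],"roll":0,"fingers":-0.6},{"translation":[0,0,-7],"roll":0,"fingers":-0.6},{"translation":[0,0,-11],"roll":0,"fingers":-0.6},{"translation":[0,0,-15],"roll":0,"fingers":0},{"translation":[0,0,-17],"roll":0,"fingers":1},{"translation":[0,0,-17],"roll":0,"fingers":1},{"translation":[0,0,-17],"roll":0,"fingers":1}]'

```text
clock: 39.92
eef_pos: [0.4343, 0.3321, 0.1988]
tool_rot: [0.728, 0.685, 0.002, 0.0]
ft_force: [-0.7, 0.5, 1.0]
grip_width: 0.02
```

Call:
play_rows --motion '[{"translation":[-3.0,0.3,0],"roll":0,"fingers":1},{"translation":[-6.8,0.6,0],"roll":-2,"fingers":1},{"translation":[-10.6,0.9,0],"roll":-4.1,"fingers":1},{"translation":[-14.4,1.2,0],"roll":-4.1,"fingers":1},{"translation":[-18.2,1.5,0],"roll":-4.1,"fingers":1},{"translation":[-22,1.8,0],"roll":-4.1,"fingers":1},{"translation":[-25.8,2.1,0],"roll":-4.1,"fingers":1},{"translation":[-29.6,2.4,0],"roll":-4.1,"fingers":1},{"translation":[-33.4,2.7,0],"roll":-4.1,"fingers":1},{"translation":[-37.2,3,0],"roll":-4.1,"fingers":1},{"translation":[-41,3.2,0],"roll":-4.1,"fingers":1},{"translation":[-44.5,3.4,0],"roll":-4.1,"fingers":1},{"translation":[-47.5,3.6,0],"roll":-4.1,"fingers":1},{"translation":[-47.5,3.6,3],"roll":-4.1,"fingers":1},{"translation":[-47.5,3.6,6],"roll":-4.1,"fingers":1},{"translation":[-47.5,3.6,8],"roll":-4.1,"fingers":1},{"translation":[-47.5,3.6,8],"roll":-4.1,"fingers":1},{"translation":[-47.5,3.6,8],"roll":-4.1,"fingers":1}]'

```text
clock: 41.42
eef_pos: [0.438, -0.1442, 0.115]
tool_rot: [0.704, 0.711, -0.001, -0.003]
ft_force: [0.2, -0.6, 0.1]
grip_width: -0.0
```

```bash
python3 - <<'E'
from h import *
c=cam('top','top8.png');print(tray(c),[b for b in blobs(c,.035,8) if .3<b[2][0]<.7 and .2<b[2][1]<.5])
o=bot.get_obs();print(o['clock'],o['eef_pos'],o['tool_rot'],o['grip_width'])
E
```

```text
((511.72088623046875, 328.5706787109375), (181.99752807617188, 288.466796875), 86.49319458007812) [(36, array([155.2, 194.7]), array([0.5898, 0.3218, 0.035 ])), (40, array([153. , 221.2]), array([0.511 , 0.3245, 0.035 ])), (41, array([150.3, 247.9]), array([0.4328, 0.3283, 0.035 ]))]
41.4667 [ 0.43957766 -0.14459194  0.11659318] [ 7.03396895e-01  7.10796084e-01 -5.86583290e-04 -1.17894650e-03] -4.561546634666798e-05
```

All three are in the tray, in a row. Lowering the ejector.

Call:
play_rows --motion '[{"translation":[-0.2,0,2],"roll":0,"fingers":1},{"translation":[-0.2,0,3.3],"roll":0,"fingers":1},{"translation":[-0.2,0,4.0],"roll":0,"fingers":1},{"translation":[-0.2,0,4.7],"roll":0,"fingers":1},{"translation":[-0.2,0,5.4],"roll":0,"fingers":1},{"translation":[-0.2,0,6.1],"roll":0,"fingers":1},{"translation":[-0.2,0,6.6],"roll":0,"fingers":1},{"translation":[-0.2,0,7.1],"roll":0,"fingers":1},{"translation":[-0.2,0,7.4],"roll":0,"fingers":1},{"translation":[-0.2,0,7.4],"roll":0,"fingers":1},{"translation":[-0.2,0,7.4],"roll":0,"fingers":1}]'

```text
clock: 42.38
eef_pos: [0.4419, -0.1475, 0.0478]
tool_rot: [0.703, 0.711, 0.001, 0.002]
ft_force: [-8.6, 0.8, 26.0]
grip_width: -0.0
```

Call:
play_rows --motion '[{"translation":[0,0,-2],"roll":0,"fingers":1},{"translation":[0,0,-5],"roll":0,"fingers":1},{"translation":[0,0,-9],"roll":0,"fingers":1},{"translation":[0,0,-13],"roll":0,"fingers":0},{"translation":[2,2.5,-16],"roll":0,"fingers":0},{"translation":[4.4,5.5,-17],"roll":0,"fingers":0},{"translation":[6.8,8.6,-17],"roll":0,"fingers":0},{"translation":[9,12,-17],"roll":0,"fingers":0},{"translation":[11,15.2,-17],"roll":0,"fingers":0},{"translation":[12.6,18,-17],"roll":0,"fingers":0},{"translation":[13.3,18.9,-17],"roll":0,"fingers":0},{"translation":[13.3,18.9,-17],"roll":0,"fingers":0},{"translation":[13.3,18.9,-14],"roll":0,"fingers":0},{"translation":[13.3,18.9,-11],"roll":0,"fingers":0},{"translation":[13.3,18.9,-8],"roll":0,"fingers":0},{"translation":[13.3,18.9,-7.0],"roll":0,"fingers":0},{"translation":[13.3,18.9,-7.0],"roll":0,"fingers":0.5},{"translation":[13.3,18.9,-7.0],"roll":0,"fingers":1},{"translation":[13.3,18.9,-7.0],"roll":0,"fingers":1},{"translation":[13.3,18.9,-7.0],"roll":0,"fingers":1}]'

```text
clock: 44.05
eef_pos: [0.6286, -0.0121, 0.1154]
tool_rot: [0.704, 0.711, 0.001, 0.001]
ft_force: [-0.9, -0.3, 0.6]
grip_width: 0.0129
```

Call:
play_rows --motion '[{"translation":[0,0,0],"roll":0,"fingers":1},{"translation":[0,0,0],"roll":0,"fingers":1}]'

```text
clock: 44.22
eef_pos: [0.6286, -0.0121, 0.1154]
tool_rot: [0.704, 0.711, 0.001, 0.001]
ft_force: [-3.0, -0.8, 5.1]
grip_width: 0.0133
```

Call:
play_rows --motion '[{"translation":[-1,0,0],"roll":0,"fingers":1},{"translation":[-2.2,0,0],"roll":0,"fingers":1},{"translation":[-3.5,0,0],"roll":0,"fingers":1},{"translation":[-4.8,0,0],"roll":0,"fingers":1},{"translation":[-6.1,0,0],"roll":0,"fingers":1},{"translation":[-7.4,0,0],"roll":0,"fingers":1},{"translation":[-8.7,0,0],"roll":0,"fingers":1},{"translation":[-10,0,0],"roll":0,"fingers":1},{"translation":[-11.3,0,0],"roll":0,"fingers":1},{"translation":[-12.6,0,0],"roll":0,"fingers":1},{"translation":[-13.9,0,0],"roll":0,"fingers":1},{"translation":[-15.0,0,0],"roll":0,"fingers":1},{"translation":[-16.0,0,0],"roll":0,"fingers":1},{"translation":[-16.7,0,0],"roll":0,"fingers":1},{"translation":[-17.2,0,0],"roll":0,"fingers":1},{"translation":[-17.6,0,0],"roll":0,"fingers":1},{"translation":[-17.6,0,0],"roll":0,"fingers":1},{"translation":[-17.6,0,0],"roll":0,"fingers":1}]'

```text
clock: 45.72
eef_pos: [0.6295, -0.1892, 0.1154]
tool_rot: [0.704, 0.71, -0.0, 0.001]
ft_force: [-6.5, -0.7, 6.6]
grip_width: 0.0131
```

Call:
play_rows --motion '[{"translation":[-0.15,0,0],"roll":0,"fingers":1},{"translation":[-0.3,0,0],"roll":0,"fingers":1},{"translation":[-0.3,0,0],"roll":0,"fingers":1}]'

```text
clock: 45.97
eef_pos: [0.6295, -0.1897, 0.1154]
tool_rot: [0.703, 0.711, 0.001, -0.001]
ft_force: [-5.5, 5.1, 7.6]
grip_width: 0.013
```

Call:
play_rows --motion '[{"translation":[0,0,0],"roll":0,"fingers":0},{"translation":[0.2,0,0],"roll":0,"fingers":0},{"translation":[0.2,0,0],"roll":0,"fingers":0},{"translation":[0.2,0,0],"roll":0,"fingers":0},{"translation":[0.2,0,-3],"roll":0,"fingers":0},{"translation":[0.2,0,-6],"roll":0,"fingers":0},{"translation":[0.2,0,-9],"roll":0,"fingers":0},{"translation":[0.2,-4,-10],"roll":0,"fingers":0},{"translation":[0,-8,-10],"roll":0,"fingers":0},{"translation":[0,-12,-10],"roll":0,"fingers":0},{"translation":[0,-16,-10],"roll":0,"fingers":0},{"translation":[0,-20,-10],"roll":0,"fingers":0},{"translation":[0,-24,-10],"roll":0,"fingers":0},{"translation":[0,-26,-10],"roll":0,"fingers":0},{"translation":[0,-26,-10],"roll":0,"fingers":0},{"translation":[0,-26,-10],"roll":0,"fingers":0},{"translation":[0,-26,-10],"roll":0,"fingers":0}]'

```text
clock: 47.38
eef_pos: [0.3708, -0.1941, 0.2138]
tool_rot: [0.703, 0.711, 0.0, 0.001]
ft_force: [0.5, 0.0, 0.0]
grip_width: 0.0426
```

```bash
python3 - <<'E'
from h import *
c=cam('top','top9.png');s=cam('scene','s9.png')
print(tray(c),[b for b in blobs(c,.035,8) if .3<b[2][0]<.7 and .2<b[2][1]<.5])
b=c['pixels'][120:290,90:390,::-1]
a=np.vstack([cv2.resize(b,(780,442))]);cv2.imwrite('pics/fin.png',cv2.convertScaleAbs(a,alpha=1.5))
print(bot.get_obs()['eef_pos'])
E
```

```text
((511.72088623046875, 328.5706787109375), (181.99752807617188, 288.466796875), 86.49319458007812) [(37, array([155.2, 194.8]), array([0.5895, 0.3217, 0.035 ])), (40, array([153. , 221.1]), array([0.5113, 0.3245, 0.035 ])), (40, array([150.2, 247.9]), array([0.4328, 0.3285, 0.035 ]))]
[ 0.37108827 -0.19388678  0.21343322]
```

View pics/fin.png

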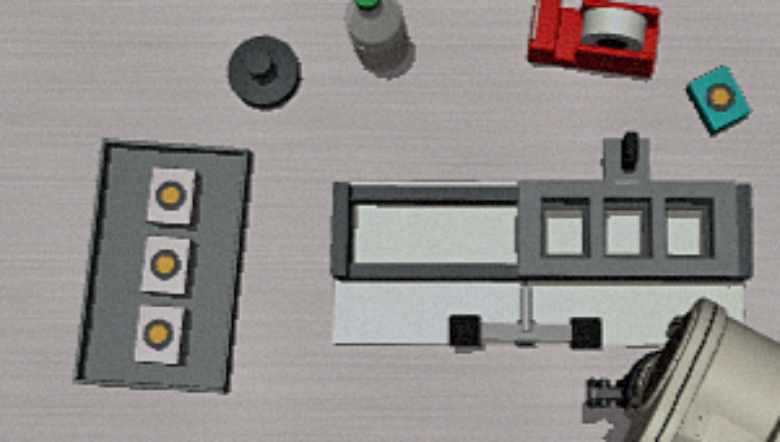

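View pics/s9.png

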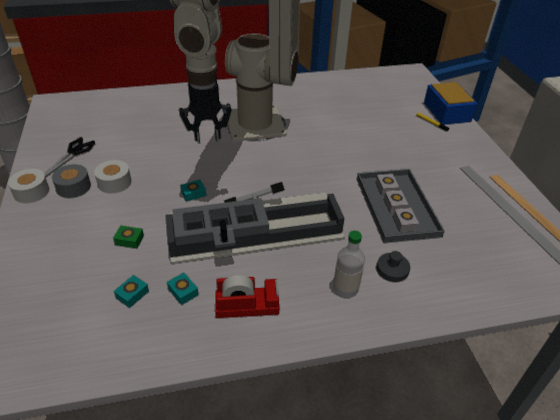

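The final pictures show three dies flat in the tray, empty wells, the carriage at its home stop and the paddle as it stood at the start. The bottle, weight and dispenser have not moved. Handing in.

```bash
python3 -c "
from workcell import bot
print(bot.job_done())"
```

```text
the job is handed in; nothing more can be done
None
```

The job is done and handed in at about 47 s of the 210 s allowed. All three die blocks (c, then b, then a) were ejected, lifted out and laid side by side on the tray floor. The ejector was lowered before every slide.

**Last checks**
- **Dies:** their centres measured (0.590, 0.322), (0.511, 0.325) and (0.433, 0.329) m. All three are flat and about 78 mm apart. The tray is at (0.512, 0.329) m and did not move.
- **Carriage:** it is against its home stop; a further 3 mm push moved it only 0.5 mm.
- **Ejector:** the lower pad was pressed until it bottomed (26 N), and the paddle looks as it did at the start.
- **Other objects:** the dispenser, bottle, weight and green/turquoise lookalikes were not moved, and the arm is clear of everything.

**Disagreements**
- The first slide went about 2.5 mm too far (about 44.5 mm instead of 42), which is inside the 8 mm limit; I corrected for it on the next slide.
- The cameras agreed with each other to about 2 to 3 mm.
- The first press on the raise pad read 46 N at the fingertips, so I pressed more gently afterwards (21 to 33 N). This is above the 40 N limit, which is stated for the arm and the gripper's body. I took it not to cover the fingertips.

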